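Open the touch-latch door of the mahjong tile cabinet

TASK

Open the large shut door of the white tile cabinet: slide the red dice cup over the table until it stands fully clear of that door's swing, press the door in at its free edge and let go so that the touch catch springs it ajar, and, once the cup is clear, swing the door open from behind its edge with a fingertip until it stands about square to the cabinet front or wider. Only touch, push and slide: keep the cup upright on the table, grasp or lift nothing, and leave the cabinet's small door and all the other things where they are.

Things in the scene. Friction and masses are not known exactly. Their poses are not given: they have to be found in the camera images.
- cabinet: white plastic tile cabinet, 200 deep x 280 wide x 210 high, fixed; origin at the centre of its underside. Its x points from front to back, y along the front from the large door's hinge towards the small door, z up; carcass front at x = -100. Two doors side by side, 12 thick, 8 in front of the carcass, tops 208 above the table: a large one (162 wide, shut, hinged at y = -133), a small one (98 wide, standing open, hinged at y = 133).
- door (a joint): angle of the large door: 0 shut (held by a touch catch, cannot be pulled), grows as its free edge swings out to the front and on towards the hinge side, up to 1.95. Pressed in and let go, it is pushed by a spring plunger to about 0.4 (free edge some 60 mm out) and rests there; beyond, it swings on a light friction hinge (under 1 N at the edge) and stays where it is left.
- door_hinge (a point): the large door's vertical hinge axis, at the height of the door's top edge (208 above the table), in the middle of the door's thickness. Fixed to the cabinet.
- press_point (a point): point on the large door's outer face, 140 from the hinge axis (22 from the free edge), 185 above the table; moves with the door. Pressing here straight into the cabinet by about 5 mm (it stops at 6) takes some 5 N and trips the catch (a first light touch is not enough). Catch and plunger sit behind the door 80 to 125 above the table: a fingertip can reach behind its upper part from above.
- door_edge (a point): top of the large door's free edge, 162 from the hinge axis, 208 above the table. Moves with the door.
- small_door_edge (a point): top of the free edge of the cabinet's small door, which stands open and is to stay so; 208 above the table.
- dice_cup: red plastic dice cup, empty, open at the top, 76 high, 62 across at the foot and 78 at the rim, wall 3.5, inner floor 6 above the table, about 140 g; loose, standing upright in the swing of the large door. Origin at the centre of its underside, z up. It is clear of the swing when its origin is about 200 or more from the hinge axis.
- tile_rack: bystander: clear acrylic tile rack with six standing mahjong tiles, 50 x 230 x 45, long along its y; origin at the centre of its underside
- saucer: bystander: glass saucer, 124 across, 18 high; origin at the centre of its underside
- mug: bystander: white tea mug, 76 across, 85 high, handle to its +y; origin at the centre of its underside
- chip_tray: bystander: clear tray with a row of chips, 100 x 46 x 43, long along its x; origin at the centre of its underside
- tongs: bystander: chrome chip tongs lying flat, 157 long along x, 35 wide, 14 high; origin near its middle, on the table
- tile_a: bystander: one mahjong tile lying face up, 38 x 28 x 22, near the cabinet's hinge side; origin at the centre of its underside
- tile_b: bystander: one mahjong tile lying face up, 38 x 28 x 22, out on the table; origin at the centre of its underside
Things that resemble listed ones, but are neither listed nor needed, are in the scene too. There is more than one size of the dice_cup; the one meant has the size given above.

How it is judged (in metres and radians):
On the way:
1. the touch catch is released and the large door has sprung ajar (value of joint door above 0.25 rad), for 0.1 s.
At the end, for the whole second after the job is handed in: The large door stands at rest, open by 1.3 rad (75 degrees) or more; the dice cup stands upright and at rest on the table with its origin more than 190 mm from the door's hinge axis; the small door's edge is within 30 mm, and every other thing within 20 mm, of where it was at the start (value of joint door above 1.3 rad and velocity of joint door between -0.05 and 0.05 rad/s and horizontal distance between dice_cup and door_hinge above 0.19 m and angle between dice_cup's own z axis and vertical below 0.1 rad and height (world z) of dice_cup below 0.006 m and linear speed of dice_cup below 0.02 m/s and distance of small_door_edge from where it was at the start of the episode below 0.03 m and distance of each of tile_rack, saucer, mug, chip_tray, tongs, tile_a, tile_b from where it was at the start of the episode below 0.02 m and angle between mug's own z axis and vertical below 0.2 rad); the robot touches nothing.
It fails at once if the large door is swung open beyond ajar while the dice cup still stands in its swing (value of joint door above 0.75 rad and horizontal distance between dice_cup and door_hinge below 0.185 m).
It fails at once if the dice cup is lifted off the table (height (world z) of dice_cup above 0.015 m).
It fails at once if the dice cup is tipped (angle between dice_cup's own z axis and vertical above 0.4 rad).
It fails at once if another thing is shifted or lifted by more than 20 mm (distance of any of tile_rack, saucer, mug, chip_tray, tongs, tile_a, tile_b from where it was at the start of the episode above 0.02 m).
It fails at once if the small door is swung by more than 30 mm at its edge (distance of small_door_edge from where it was at the start of the episode above 0.03 m).
It also fails if it takes over 61 s, if anything falls off the work surface, if the arm or the gripper's body presses on something with over 40 N, if the wrist force passes 120 N, or if a joint passes its speed limit or range.

ROBOT

A 6-joint arm with a two-finger parallel gripper is mounted at the origin on the work surface. World frame = base frame: x ahead of the robot, y to its left, z up, the work surface at z = 0. Lengths are in m, angles in degrees, forces in N, time in s.
With the tool pointing down it reaches from about 0.325 to 0.9 m from the base axis. Payload 3.5 kg.
Tool frame: the origin (TCP) lies on the front face of the gripper's body, between the roots of the fingers; the fingertips stand 73 mm ahead of it and the grasp point (between the pads) lies 54 mm ahead of it; z points along the fingers, y is the line along which they close (so a half turn about z gives the same grasp; the last joint's range is limited). The gripper opens to 85 mm and grips with 20 to 120 N. Pads are 22 mm wide; open, the fingers measure 114 mm over their backs; the gripper's body (76 mm by 85 mm) begins 54 mm behind the grasp point. The pads swing forward as they close: fully open they stand 13 mm farther back than shut.
Start: joints at [61.685, 15.837, -1.513, 72.651, 0, 84.076], TCP at [0.238, 0.578, 0.304] pointing down, gripper open.
Joint ranges: [-178.77, 178.77], [-48.84, 107.48], [-61.69, 71.31], [-111.58, 123.2], [-90, 87.43], [-180, 180]. Speed limits (degrees/s): [147.25, 147.25, 180, 180, 180, 180].

INTERFACE

Orientations are given as [roll, pitch, yaw] about the fixed x, y, z axes, in that order (R = Rz(yaw) Ry(pitch) Rx(roll)).
In Python, from station import sensors, optics, ticket gives the robot as it stands.
- The arm moves only by the tool servo_tool, never from a script. Its argument "commands" is a list of rows, each a list of 5 numbers: the shift along the tool's x, y, z normalised to -1 to 1, where 1 is 0.6 m, then the turn about the tool's z normalised to -1 to 1, where 1 is 180 degrees, then the gripper's target within -1 to 1 (shut at 1, half-way at 0, fully open at -1). In form: [[x, y, z, turn, claw], ...]. A call has 1 to 20 rows; each row is the pose to reach, as a shift and turn from the pose commanded when the call began, along the tool's axes at that moment, turning the shorter way round; what a row does not reach only later rows make up. A row lasts 1/8 s, in which the tool goes at most 62.5 mm and 10.7 degrees, less where a joint would pass 70% of its speed; a pose out of reach is approached as far as the arm can. A call with a number of a shift or a turn outside -1 to 1 is refused whole. A call with a gripper value outside its range is refused whole. The fingers move at their own pace and stop on an object; "force" is the grip in N (left out, the last holds). Time passes only in rows, so rows that repeat a pose let the fingers close. It gives the time, the measured TCP pose, the force, the opening and the grip force at its end, in the units of the state.
- sensors.sense(): the state, without advancing time (a new reading comes with each control period).
- optics.get_image(name): name is "scene" or "top" or "wrist"; returns the picture (480x640x3 uint8, blue, green, red); there is no depth.
- optics.camera_info(name): a dict with "vertical_fov" (degrees; the focal length in pixels is half the picture's height over the tangent of half this angle, whatever the lens; pixels are square), "cx", "cy" (the principal point, pixels), "cam_to_world" (4x4, takes a point from camera to world coordinates). Camera axes: x right, y up, looking along -z (the intrinsics and any distortion apply to the point x, -y, -z); pixel columns grow to the right and rows downward; lengths in m; the calibration is good to about 2 mm. A picture is of the moment at which its call begins: read the wrist's pose just before it. camera_info takes no time and is no camera call; for the wrist camera it gives the pose at the moment of the call.
- ticket.hand_in(): hands the job in; it is judged then, once.
The state is a dict: "t": time; "joints": joint angles; "qvel": joint speeds; "tau": joint torques, N m; "tool_pos": TCP position; "ee_rot": TCP orientation; "contact_force": force on the tool from outside, world axes, zero at the start; "torque": the same for the moment, N m; "grip_width": finger opening in m; "gripper_force": force on a finger pad.
Only numpy, scipy, OpenCV 4.12 (cv2) and the standard library are available. Lean on these libraries where they do the work, as an engineer would, in place of code of your own. Each camera call takes 0.05 s, during which the arm holds its last target. There are 200 camera calls.

## Working session

There is one attempt and no reset: what is moved stays moved. The work goes in short steps, Python scripts to look and compute and a tool call to move; the robot and the scene stay as the last step left them, time stands still between calls to the robot, and variables do not carry over. Pictures are saved under pics/ and viewed, at most 10 in all, crops included, and the job is handed in when it is done.

Besides the shell and the picture viewer there is one more tool, called after ">>>" as a command line: name --pt "numbers of a row" for each row, then --argument value for the rest. servo_tool: Moves the arm, as the interface text tells. Scaled input: -1 to 1 covers 0.6 m each way for a shift and 180 degrees each way for a turn. Its arguments: {"type":"object","properties":{"commands":{"type":"array","items":{"type":"array","items":{"type":"number"}}},"force":{"type":"number"}},"required":["commands"]}

```bash
mkdir -p pics; python3 - <<'E'
from station import sensors, optics
import cv2, numpy as np
s=sensors.sense(); print(s)
for n in("scene","top","wrist"):
    i=optics.camera_info(n); print(n,{k:(np.round(v,4).tolist() if k=='cam_to_world' else v) for k,v in i.items()})
    cv2.imwrite(f"pics/{n}0.png",optics.get_image(n))
E
```

```text
{'t': 0.0, 'joints': array([ 6.16847335e+01,  1.58781738e+01, -1.59949853e+00,  7.26506570e+01,
       -1.01972693e-03,  8.40773350e+01]), 'qvel': array([-0.0697051 ,  0.0262775 ,  0.05201383,  0.0034569 ,  0.01383137,
       -0.06357595]), 'tau': array([-9.96981435e-04, -4.45511377e+01,  2.95199490e+01,  1.64652377e-02,
       -2.72323587e-04, -3.04959194e-06]), 'tool_pos': array([0.23778883, 0.57731516, 0.30274682]), 'ee_rot': array([-1.79872250e+02, -1.22275048e-02,  1.57607386e+02]), 'contact_force': array([0.0462655 , 0.702036  , 0.44927806]), 'torque': array([ 0.00321265, -0.00496779, -0.00127483]), 'gripper_force': 0.0, 'grip_width': 0.08545844412268552}
scene {'vertical_fov': 42.85510547734448, 'cx': 324.5159967811019, 'cy': 242.28092875705792, 'cam_to_world': [[-0.2078, -0.5556, 0.8051, 1.5601], [0.9781, -0.1077, 0.1781, 0.2129], [-0.0123, 0.8245, 0.5658, 0.9101], [0.0, 0.0, 0.0, 1.0]]}
top {'vertical_fov': 46.784760541231634, 'cx': 324.82103961342045, 'cy': 236.4897326810091, 'cam_to_world': [[-0.0028, 0.9826, -0.1857, 0.3269], [-1.0, -0.0016, 0.0067, -0.0428], [0.0063, 0.1857, 0.9826, 1.206], [0.0, 0.0, 0.0, 1.0]]}
wrist {'vertical_fov': 65.26783547810265, 'cx': 322.8670475203778, 'cy': 237.16825719308292, 'cam_to_world': [[0.3817, -0.8881, -0.256, 0.1722], [0.9243, 0.3663, 0.1075, 0.6054], [-0.0017, -0.2776, 0.9607, 0.3739], [0.0, 0.0, 0.0, 1.0]]}
```

View pics/scene0.png

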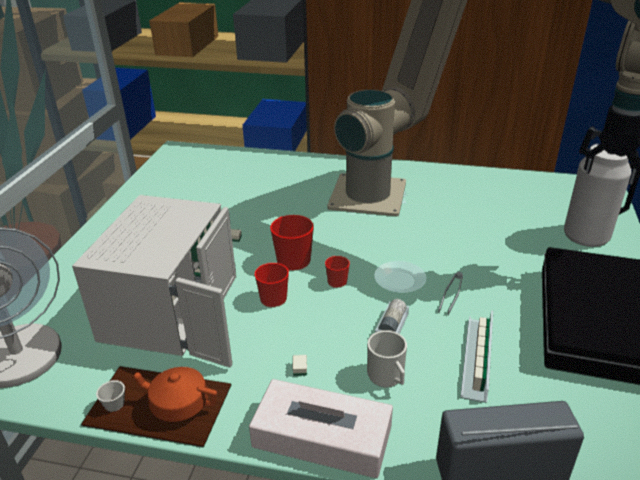

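View pics/top0.png

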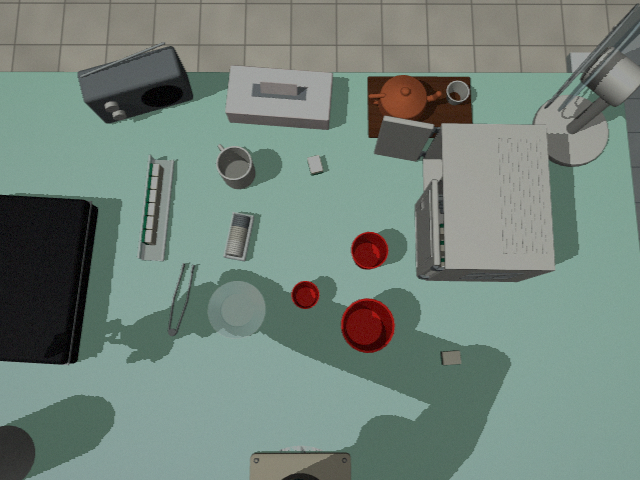

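The scene view shows the cabinet at left, with its small door open at (205,320). The top view shows the cabinet at (495,200) with its front to the left. The large door's hinge is near (430,275). The mid-size red cup at (370,250) should be the one meant. I'll measure it next and zoom in on the cabinet.

```bash
cat > h.py <<'E'
from station import sensors, optics
import cv2, numpy as np
def pix2ray(n,u,v,i=None):
    i=i or optics.camera_info(n); f=240/np.tan(np.radians(i['vertical_fov']/2)); T=np.array(i['cam_to_world'])
    return T[:3,3], T[:3,:3]@np.array([(u-i['cx'])/f,-(v-i['cy'])/f,-1])
def onz(n,u,v,z,i=None):
    o,d=pix2ray(n,u,v,i); return o+d*(z-o[2])/d[2]
def proj(n,p,i=None):
    i=i or optics.camera_info(n); f=240/np.tan(np.radians(i['vertical_fov']/2)); T=np.array(i['cam_to_world'])
    c=T[:3,:3].T@(np.array(p)-T[:3,3]); return np.array([i['cx']+f*c[0]/-c[2], i['cy']-f*c[1]/-c[2]])
def red(im):
    h=cv2.cvtColor(im,cv2.COLOR_BGR2HSV); m=cv2.inRange(h,(0,170,40),(5,255,255))|cv2.inRange(h,(174,170,40),(180,255,255))
    return cv2.findContours(m,cv2.RETR_EXTERNAL,cv2.CHAIN_APPROX_NONE)[0]
E
python3 - <<'E'
from h import *
im=cv2.imread('pics/top0.png')
for c in red(im):
    if cv2.contourArea(c)<100: continue
    (u,v),r=cv2.minEnclosingCircle(c)
    for z in(.05,.076,.1):
        p=onz('top',u,v,z); q=onz('top',u+r,v,z); print((u,v,r),z,p.round(3),'rad',np.linalg.norm(p-q).round(4))
for name,u,v,z in [('cab nearleft?',441,268,.21),('farleft',442,125,.21),('farright',547,125,.21),('nearright',553,269,.21),('tileb',316,163,.022),('tilea',452,357,.022),('saucer',237,309,.018),('tray',238,237,.04),('mug',236,165,.085),('tongs',184,298,0.01)]:
    print(name,onz('top',u,v,z).round(3))
a=cv2.resize(im[110:290,370:560],None,fx=3,fy=3,interpolation=cv2.INTER_CUBIC)
cv2.imwrite('pics/crop.png',a)
b=cv2.imread('pics/scene0.png')[185:375,70:250]; cv2.imwrite('pics/crop2.png',np.hstack([a[:540,:],]))
cv2.imwrite('pics/crop2.png',cv2.resize(b,None,fx=3,fy=3,interpolation=cv2.INTER_CUBIC))
E
```

```text
(367.41162109375, 325.3096618652344, 26.93056869506836) 0.05 [ 0.359 -0.138  0.05 ] rad 0.0555
(367.41162109375, 325.3096618652344, 26.93056869506836) 0.076 [ 0.358 -0.136  0.076] rad 0.0543
(367.41162109375, 325.3096618652344, 26.93056869506836) 0.1 [ 0.358 -0.134  0.1  ] rad 0.0531
(305.0787658691406, 294.387451171875, 13.770455360412598) 0.05 [ 0.423 -0.009  0.05 ] rad 0.0286
(305.0787658691406, 294.387451171875, 13.770455360412598) 0.076 [ 0.421 -0.01   0.076] rad 0.028
(305.0787658691406, 294.387451171875, 13.770455360412598) 0.1 [ 0.419 -0.011  0.1  ] rad 0.0274
(368.7676086425781, 250.3873291015625, 18.868247985839844) 0.05 [ 0.515 -0.143  0.05 ] rad 0.0399
(368.7676086425781, 250.3873291015625, 18.868247985839844) 0.076 [ 0.511 -0.141  0.076] rad 0.039
(368.7676086425781, 250.3873291015625, 18.868247985839844) 0.1 [ 0.507 -0.139  0.1  ] rad 0.0381
cab nearleft? [ 0.457 -0.26   0.21 ]
farleft [ 0.731 -0.273  0.21 ]
farright [ 0.73  -0.473  0.21 ]
nearright [ 0.454 -0.463  0.21 ]
tileb [ 0.717 -0.032  0.022]
tilea [ 0.294 -0.316  0.022]
saucer [0.395 0.136 0.018]
tray [0.546 0.135 0.04 ]
mug [0.692 0.136 0.085]
tongs [0.419 0.252 0.01 ]
```

View pics/crop.png

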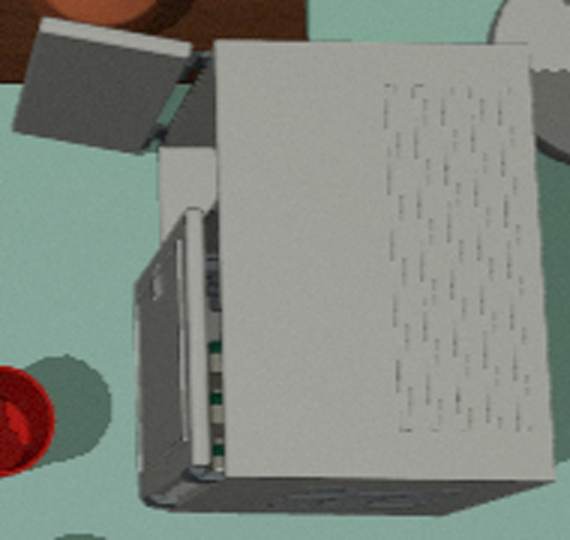

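View pics/crop2.png

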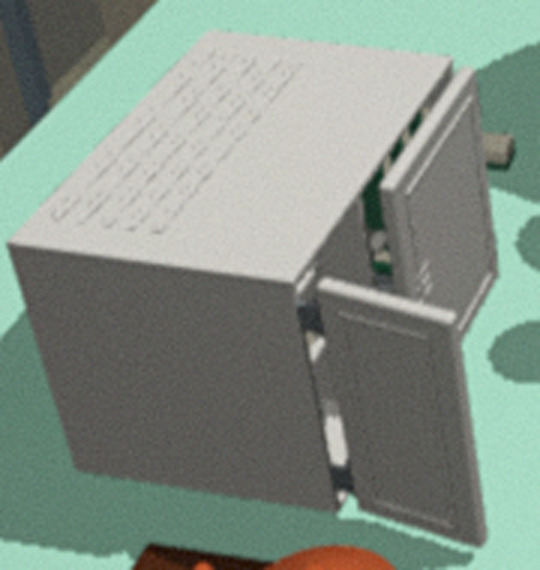

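The top crop shows the roof corners in full-picture pixels at (442,124), (546,125), (554,270) and (445,269). The large door is shut, its top strip running from (435,179) to (437,265). Crop 2 confirms that, and shows the small door open.

From this the hinge is at about (0.461,-0.253) and the cup at (0.511,-0.141), with a rim radius of 39 mm, which matches. The roof measures 279 x 200, which also matches. Next I move above the cup.

>>> servo_tool --pt "0 0 -0.06 0 1" --pt "-0.877 -0.932 -0.06 -0.124 1" --pt "-0.877 -0.932 -0.06 -0.124 1" --pt "-0.877 -0.932 -0.06 -0.124 1" --pt "-0.877 -0.932 -0.06 -0.124 1" --pt "-0.877 -0.932 -0.06 -0.124 1" --pt "-0.877 -0.932 -0.06 -0.124 1" --pt "-0.877 -0.932 -0.06 -0.124 1" --pt "-0.877 -0.932 -0.06 -0.124 1" --pt "-0.877 -0.932 -0.06 -0.124 1" --pt "-0.877 -0.932 -0.06 -0.124 1" --pt "-0.877 -0.932 -0.06 -0.124 1" --pt "-0.877 -0.932 -0.06 -0.124 1" --pt "-0.877 -0.932 -0.06 -0.124 1" --pt "-0.877 -0.932 -0.06 -0.124 1" --pt "-0.877 -0.932 -0.06 -0.124 1" --pt "-0.877 -0.932 -0.06 -0.124 1"

```text
t: 2.28
tool_pos: [0.5111, -0.138, 0.34]
ee_rot: [180.0, -0.0, -180.0]
contact_force: [-0.7, -0.7, 0.2]
grip_width: 0.0004
gripper_force: 0.0
```

```bash
python3 - <<'E'
from h import *
s=sensors.sense();i=optics.camera_info('wrist');im=optics.get_image('wrist');cv2.imwrite('pics/w1.png',im)
print(s['tool_pos'])
for c in red(im):
    if cv2.contourArea(c)<300: continue
    (u,v),r=cv2.minEnclosingCircle(c);x=cv2.boundingRect(c)
    p=onz('wrist',u,v,.076,i); print(x,p.round(3),np.linalg.norm(onz('wrist',u+r,v,.076,i)-p).round(4))
print('door edge px',proj('wrist',(.623,-.256,.208),i),'hinge',proj('wrist',(.461,-.253,.208),i))
for z in(.073,.086): print('tip',proj('wrist',s['tool_pos']-[0,0,z],i))
E
```

```text
[ 0.51108209 -0.13798088  0.34003216]
(277, 171, 82, 80) [ 0.512 -0.142  0.076] 0.0374
(426, 75, 72, 66) [ 0.421 -0.02   0.076] 0.031
(257, 0, 143, 89) [ 0.354 -0.132  0.076] 0.0575
door edge px [141.16115993 419.10880361] hinge [106.0562518  169.35716945]
tip [320.26544027 303.96553419]
tip [320.44131408 291.13873503]
```

View pics/w1.png

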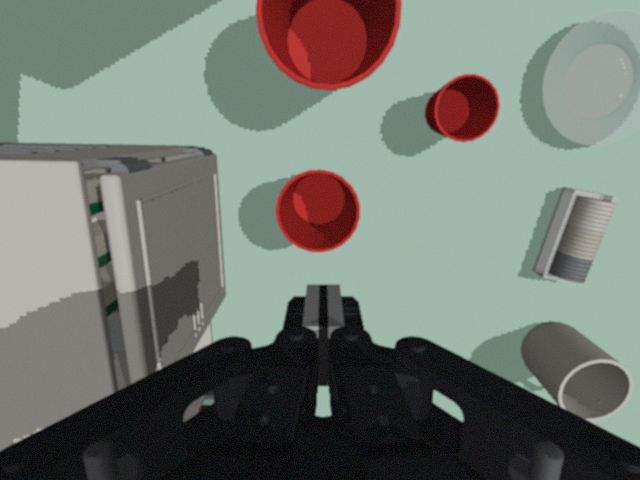

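The wrist view shows the cup at (318,210), giving (0.512,-0.142), which agrees with the first measurement. The fingertips show at (323,300), lined up above the cup. I'll go down into it.

>>> servo_tool --pt "0 -0.005 0.08 0 1" --pt "0 -0.005 0.16 0 1" --pt "0 -0.005 0.24 0 1" --pt "0 -0.005 0.3 0 1" --pt "0 -0.005 0.35 0 1" --pt "0 -0.005 0.38 0 1" --pt "0 -0.005 0.39 0 1" --pt "0 -0.005 0.39 0 1"

```text
t: 3.32
tool_pos: [0.5117, -0.1421, 0.1062]
ee_rot: [180.0, 0.0, 180.0]
contact_force: [0.2, -0.9, 0.3]
grip_width: -0.0001
gripper_force: 0.0
```

>>> servo_tool --pt "-0.006 0.014 0 0 1" --pt "-0.011 0.028 0 0 1" --pt "-0.017 0.042 0 0 1" --pt "-0.022 0.056 0 0 1" --pt "-0.028 0.07 0 0 1" --pt "-0.034 0.084 0 0 1" --pt "-0.04 0.098 0 0 1" --pt "-0.045 0.112 0 0 1" --pt "-0.05 0.126 0 0 1" --pt "-0.056 0.14 0 0 1" --pt "-0.062 0.154 0 0 1" --pt "-0.067 0.168 0 0 1" --pt "-0.073 0.182 0 0 1" --pt "-0.078 0.196 0 0 1" --pt "-0.082 0.205 0 0 1" --pt "-0.083 0.21 0 0 1" --pt "-0.083 0.21 0 0 1" --pt "-0.078 0.195 0 0 1" --pt "-0.078 0.195 0 0 1"

```text
t: 5.7
tool_pos: [0.5586, -0.0265, 0.1064]
ee_rot: [180.0, 0.0, 179.9]
contact_force: [-1.3, -0.0, 2.3]
grip_width: 0.0004
gripper_force: 1.2
```

>>> servo_tool --pt "0.006 -0.015 -0.005 0 1" --pt "0.006 -0.015 -0.02 0 1" --pt "0.006 -0.015 -0.06 0 1" --pt "0.006 -0.015 -0.12 0 1" --pt "0.006 -0.015 -0.2 0 1" --pt "0.006 -0.015 -0.28 0 1" --pt "0.006 -0.015 -0.36 0 1" --pt "0.006 -0.015 -0.38 0 1" --pt "0.006 -0.015 -0.38 0 1"

```text
t: 6.82
tool_pos: [0.5552, -0.0347, 0.3349]
ee_rot: [-180.0, 0.1, 179.9]
contact_force: [0.5, -0.2, -0.7]
grip_width: -0.0002
gripper_force: 0.0
```

```bash
python3 - <<'E'
from h import *
s=sensors.sense();i=optics.camera_info('wrist');im=optics.get_image('wrist');cv2.imwrite('pics/w2.png',im)
print(s['tool_pos'],s['contact_force'])
for c in red(im):
    if cv2.contourArea(c)<300: continue
    (u,v),r=cv2.minEnclosingCircle(c)
    p=onz('wrist',u,v,.076,i); print(p.round(3),np.linalg.norm(onz('wrist',u+r,v,.076,i)-p).round(4),np.hypot(*(p[:2]-[.461,-.253])).round(3))
E
```

```text
[ 0.55521171 -0.03471949  0.33486671] [ 0.52953736 -0.18714258 -0.71869583]
[ 0.552 -0.039  0.076] 0.0375 0.232
[ 0.425 -0.011  0.076] 0.0291 0.245
[ 0.39  -0.132  0.076] 0.0488 0.141
```

View pics/w2.png

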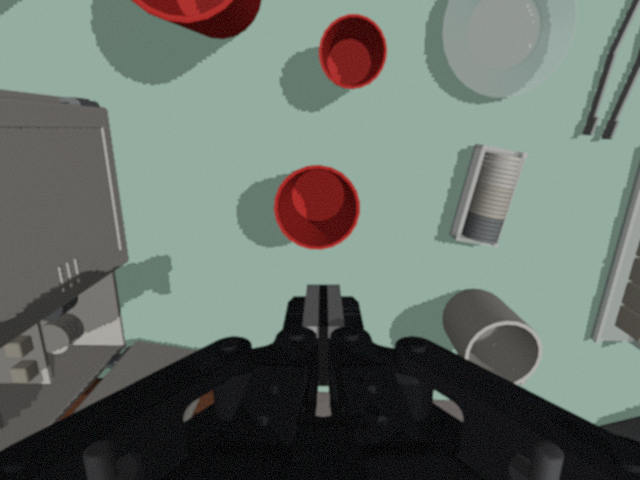

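The cup at (317,207) now stands at (0.552,-0.039), 232 mm from the hinge, upright and clear of the other things. Next I move to just in front of the press point.

>>> servo_tool --pt "-0.04 -0.1 0 0 1" --pt "-0.077 -0.2 0 0 1" --pt "-0.077 -0.275 0 0 1" --pt "-0.077 -0.275 0.05 0 1" --pt "-0.077 -0.275 0.1 0 1" --pt "-0.077 -0.275 0.142 0 1" --pt "-0.077 -0.3 0.142 0 1" --pt "-0.077 -0.31 0.142 0 1" --pt "-0.077 -0.32 0.142 0 1" --pt "-0.077 -0.325 0.142 0 1" --pt "-0.077 -0.325 0.142 0 1"

```text
t: 8.25
tool_pos: [0.6012, -0.2301, 0.2495]
ee_rot: [-180.0, 0.1, 179.9]
contact_force: [0.5, 0.7, -0.3]
grip_width: -0.0002
gripper_force: 0.0
```

>>> servo_tool --pt "0 -0.002 0 0 1" --pt "0 -0.004 0 0 1" --pt "0 -0.006 0 0 1" --pt "0 -0.008 0 0 1" --pt "0 -0.008 0 0 1"

```text
t: 8.88
tool_pos: [0.6009, -0.2346, 0.2487]
ee_rot: [180.0, -0.0, 179.9]
contact_force: [-0.1, -0.0, 0.6]
grip_width: 0.0001
gripper_force: 0.0
```

>>> servo_tool --pt "0 -0.002 0 0 1" --pt "0 -0.004 0 0 1" --pt "0 -0.006 0 0 1" --pt "0 -0.008 0 0 1" --pt "0 -0.008 0 0 1"

```text
t: 9.5
tool_pos: [0.6009, -0.239, 0.2487]
ee_rot: [180.0, 0.0, 179.9]
contact_force: [0.1, 4.7, 0.5]
grip_width: -0.0001
gripper_force: 2.4
```

>>> servo_tool --pt "0 -0.002 0 0 1" --pt "0 -0.004 0 0 1" --pt "0 -0.006 0 0 1" --pt "0 -0.006 0 0 1"

```text
t: 10.0
tool_pos: [0.6009, -0.2416, 0.2487]
ee_rot: [179.8, 0.0, 180.0]
contact_force: [0.7, 7.5, 1.5]
grip_width: 0.0002
gripper_force: 4.0
```

>>> servo_tool --pt "0 -0.002 0 0 1" --pt "0 -0.004 0 0 1" --pt "0 -0.004 0 0 1"

```text
t: 10.38
tool_pos: [0.6009, -0.242, 0.2487]
ee_rot: [179.5, 0.0, -180.0]
contact_force: [0.8, 13.8, 3.7]
grip_width: -0.0001
gripper_force: 6.6
```

The door is at its stop, so I'll let go quickly.

>>> servo_tool --pt "0 0.08 0 0 1" --pt "0 0.17 0 0 1" --pt "0 0.18 0 0 1" --pt "0 0.18 -0.08 0 1" --pt "0 0.18 -0.15 0 1" --pt "0 0.18 -0.15 0 1"

```text
t: 11.12
tool_pos: [0.6033, -0.1397, 0.3437]
ee_rot: [-179.7, 0.5, 179.9]
contact_force: [0.7, -0.4, -0.3]
grip_width: -0.0002
gripper_force: 0.0
```

```bash
python3 - <<'E'
from h import *
s=sensors.sense();i=optics.camera_info('wrist');print(s['tool_pos'])
a=optics.get_image('wrist');im=optics.get_image('top')
b=cv2.resize(im[110:290,370:530],(480,480*180//160))
for th,col in((0,(255,0,0)),(.4,(0,255,0))):
  for r in(0,.162):
    p=(proj('top',(.461+r*np.cos(th-.02),-.253+r*np.sin(th-.02),.208))-[370,110])*3; cv2.circle(b,tuple(int(x) for x in p),3,col,-1)
cv2.imwrite('pics/t3.png',b)
E
```

```text
[ 0.60331598 -0.13971299  0.3437263 ]
```

View pics/t3.png

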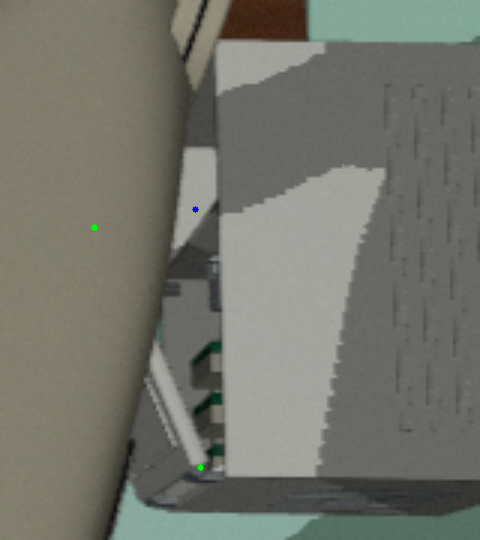

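The door stands ajar at about 0.4 rad: its strip from (205,465) to (155,350) lies on the predicted line. I'll go in behind it from above.

>>> servo_tool --pt "0 -0.08 0 0 1" --pt "0 -0.168 0 0 1" --pt "0 -0.168 0 0 1" --pt "0 -0.168 0.05 0 1" --pt "0 -0.168 0.1 0 1" --pt "0 -0.168 0.14 0 1" --pt "0 -0.168 0.162 0 1" --pt "0 -0.168 0.162 0 1"

```text
t: 12.22
tool_pos: [0.5999, -0.2374, 0.2397]
ee_rot: [179.9, -0.2, 179.9]
contact_force: [-0.6, 0.1, -0.5]
grip_width: 0.0001
gripper_force: 0.0
```

>>> servo_tool --pt "0.012 0.025 0 0 1" --pt "0.0255 0.0495 0 0 1" --pt "0.035 0.07 0 0 1" --pt "0.0445 0.089 0 0 1" --pt "0.057 0.107 0 0 1" --pt "0.071 0.124 0 0 1" --pt "0.087 0.139 0 0 1" --pt "0.104 0.153 0 0 1" --pt "0.122 0.165 0 0 1" --pt "0.1415 0.175 0 0 1" --pt "0.157 0.181 0 0 1" --pt "0.172 0.186 0 0 1" --pt "0.188 0.19 0 0 1" --pt "0.205 0.1925 0 0 1" --pt "0.205 0.1925 0 0 1" --pt "0.205 0.1925 0 0 1"

```text
t: 14.22
tool_pos: [0.4777, -0.1221, 0.2415]
ee_rot: [179.9, -0.0, 179.9]
contact_force: [-0.1, 1.2, 5.4]
grip_width: 0.0002
gripper_force: 0.0
```

>>> servo_tool --pt "-0.02 0 0 0 1" --pt "-0.05 0 0 0 1" --pt "-0.05 0 0 0 1" --pt "-0.05 0 -0.08 0 1" --pt "-0.05 0 -0.16 0 1" --pt "-0.05 0.1 -0.2 0 1" --pt "-0.05 0.2 -0.2 0 1" --pt "-0.05 0.3 -0.2 0 1" --pt "-0.05 0.4 -0.2 0 1" --pt "-0.05 0.5 -0.2 0 1" --pt "-0.05 0.6 -0.2 0 1" --pt "-0.05 0.6 -0.2 0 1" --pt "-0.05 0.6 -0.2 0 1"

```text
t: 15.85
tool_pos: [0.5081, 0.2374, 0.3608]
ee_rot: [-179.9, -0.1, 180.0]
contact_force: [-0.8, 0.9, -0.6]
grip_width: 0.0
gripper_force: 0.0
```

```bash
python3 - <<'E'
from h import *
im=optics.get_image('top');cv2.imwrite('pics/t4.png',im); print(sensors.sense()['tool_pos'])
for th in(1.3,1.6): print(th,proj('top',(.461+.162*np.cos(th-.02),-.253+.162*np.sin(th-.02),.208)).round())
print('h',proj('top',(.461,-.253,.208)).round())
E
```

```text
[0.5082502  0.23673518 0.3609592 ]
1.3 [351. 241.]
1.6 [348. 267.]
h [437. 266.]
```

View pics/t4.png

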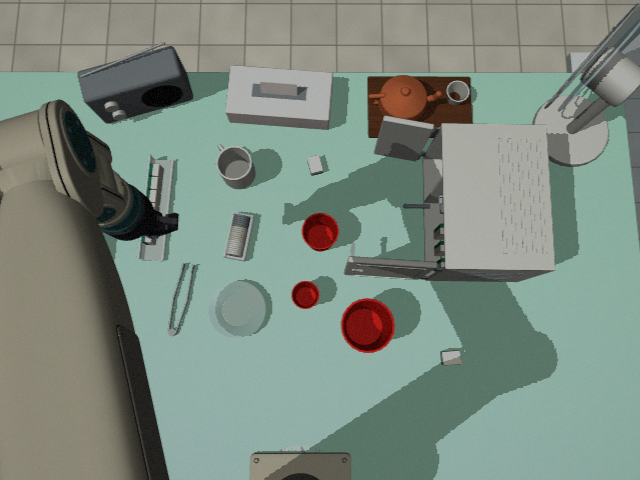

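The large door now runs from (437,266) to about (348,263), roughly 1.55 rad, so about square to the front. The cup stands upright at (320,231), and everything else is where it was. I'm handing in.

```bash
python3 -c "
from station import ticket
print(ticket.hand_in())"
```

```text
the job is handed in; nothing more can be done
None
```

The job is handed in: the large door stands open at about 1.55 rad, the dice cup is upright about 232 mm from the hinge, and nothing else looked moved in the final top view; no verdict came back.

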